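# Index the dosing arm over to the conical flask

## Task

The acid dosing arm is parked over the beaker in the middle; it is wanted over the open conical flask, which stands on the next place to one side or the other. Hook a fingertip under the pull ring of the spring index pin (do not pinch or force it), lift the pin out of its hole, swing the arm one hole to the flask, no further, and let the pin drop fully home there. Leave the flask, the capped bottle and the beaker standing where they are.

Things in the scene. Friction and masses are not known exactly. Their poses are not given: they have to be found in the camera images.
- stand: Dosing stand, bolted down: white base plate 335 x 440 mm, 25 mm column, steel index plate (top 150 mm above the bench) with 5 holes 25 deg apart, 115 mm from the column. 5 rubber seats 220 mm from the column, one per hole. Origin: column axis at bench level; z up; -x runs from the column to the middle seat, roughly towards the robot. Nothing at the column is above 207 mm.
- dosing_arm (a joint): Angle of the swing arm (26 mm wide, top 180 mm above the bench, 235 mm long) about the upright column, rad, counter-clockwise from above. Starts at 0, over the beaker, along the stand's -x; positive swings its end to the stand's -y. Holes at 0, +-0.436 (one hole), +-0.873. Turns stiffly (0.15 N m), stays where left; the seated pin locks it (play under 10 mrad).
- index_pin (a joint): Lift of the upright spring index pin, m: 0 fully home in a hole, 0.026 at the upper stop. The 10 mm pin goes through the arm 115 mm from the column; its round nose is clear of the plate from 0.010 up. The spring pushes it down with 4 N when home, 6.5 N at 0.012; it drops by itself into a hole below it, and rides on the plate at 0.010 between holes.
- ring_centre (a point): Centre of the steel pull ring standing upright, rigid, on the pin: inside diameter 42 mm, wire 5 mm, 234 mm above the bench with the pin home. Its opening faces along the arm: a fingertip goes in along the arm, towards the column, slanting down. Axes turn with the arm: x along the arm towards the column, y across, z up. The barrel below is 20 mm wide, top 201 mm above the bench.
- nozzle_tip (a point): Lower end of the steel nozzle (7 mm wide) under a white block (32 x 38 mm, top 188 mm above the bench) near the arm's outer end, 220 mm from the column, 128 mm above the bench. Axes as ring_centre.
- conical_flask: Open glass conical flask, 64 mm wide at the foot, 31 mm at the mouth, 105 mm high, 0.09 kg, loose on the seat next to the beaker's, to its left or right (flask and capped bottle may be either way round). Origin: centre of its underside, 14 mm above the bench, within 3 mm of the seat's centre.
- capped_bottle: Brown glass bottle with a black screw cap, 56 mm wide, 95 mm high, loose, on the seat at the beaker's other side. Origin: centre of its underside.
- beaker: Open straight-sided glass beaker, 52 mm wide, 70 mm high, loose, on the middle seat. Origin: centre of its underside.
There are look-alikes about, which are no part of the job. Leave any blue look-alike of the conical_flask alone.

How it is judged:
By the outcome, as a careful person would: the job done as asked, in the order asked, and still so for the second after the job is handed in, with the robot touching nothing.
It also fails if it takes over 51 s, if anything falls off the work surface, if the arm or the gripper's body presses on something with over 40 N, if the wrist force passes 120 N, or if a joint passes its speed limit or range.

## Robot

A 6-joint arm with a two-finger parallel gripper is mounted at the origin on the work surface. World frame = base frame: x ahead of the robot, y to its left, z up, the work surface at z = 0. Lengths are in m, angles in degrees, forces in N, time in s.
With the tool pointing down it reaches from about 0.375 to 0.9 m from the base axis. Payload 3.1 kg.
Tool frame: the origin (TCP) lies at the very end of the fingers, on their centre line; the grasp point (between the pads) lies 19 mm behind it (bot.hold_point_z is the z of the grasp point in the tool frame, in m); z points along the fingers, y is the line along which they close (so a half turn about z gives the same grasp; the last joint's range is limited). The gripper opens to 87 mm and grips with 3 to 60 N. Pads are 19 mm wide; open, the fingers measure 117 mm over their backs; the gripper's body (75 mm by 190 mm) begins 51 mm behind the grasp point.
Start: joints at [-10.227, 30.224, 82.088, -0, 67.689, -10.227], TCP at [0.625, 0, 0.223] pointing down, gripper open.
Joint ranges: [-176.69, 176.69], [-43.24, 126.21], [12.49, 139.97], [-82, 262], [0, 151.66], [-163.58, 163.58]. Speed limits (degrees/s): [159.86, 159.86, 180, 180, 180, 180].

## Interface

Orientations are given as a 3x3 rotation matrix whose columns are the frame's x, y, z axes.
In Python, from rig import bot, capture, camera_model gives the robot as it stands.
- The arm moves only by the tool apply_moves, never from a script. Its argument "plan" is text: rows parted by semicolons, each of 6 numbers parted by spaces: the shift along the tool's x, y, z in units of 0.05 m (1.0 is 0.05 m), then the turn, a rotation vector about the tool's x, y, z in units of 360 degrees (1.0 is 360 degrees). In form: dx dy dz ax ay az; .... A call has 1 to 10 rows; each row shifts and turns the commanded pose from where the row before left it, along the tool's axes as they then stand; what a row does not reach is not made up. A row lasts 1/12 s, in which the tool goes at most 41.7 mm and 7.16 degrees, less where a joint would pass 70% of its speed; a pose out of reach is approached as far as the arm can. A call with a number of a shift or a turn outside -1 to 1 is refused whole. A call with a gripper value outside its range is refused whole. "gripper" is the gripper command: -1 is shut, 1 is fully open, values between are in proportion, set as the call begins (left out, the last holds). The fingers move at their own pace and stop on an object; the grip force is fixed at half the most. Time passes only in rows, so rows that do not move let the fingers close. It gives the time, the measured TCP pose, the force, the opening and the grip force at its end, in the units of the state.
- bot.read_state(): the state, without advancing time (a new reading comes with each control period).
- capture(name): name is "scene" or "side" or "wrist"; returns the picture (400x640x3 uint8, red, green, blue); there is no depth.
- camera_model(name): a dict with "vertical_fov" (degrees; the focal length in pixels is half the picture's height over the tangent of half this angle, whatever the lens; pixels are square), "cx", "cy" (the principal point, pixels), "position" and "rotation" of the camera in the world; the wrist camera has in their place "hand_eye" (4x4, takes a point from camera to tool coordinates, whose origin is the TCP and whose axes are the flange's). Camera axes: x right, y down, z forward; pixel columns grow to the right and rows downward; lengths in m; the calibration is good to about 2 mm. A picture is of the moment at which its call begins: read the wrist's pose just before it. camera_model takes no time and is no camera call.
- bot.hand_in(): hands the job in; it is judged then, once.
The state is a dict: "time_s": time; "joint_positions": joint angles; "qvel": joint speeds; "tau": joint torques, N m; "position": TCP position; "tcp_rot": TCP orientation; "force": force on the tool from outside, world axes, zero at the start; "moment": the same for the moment, N m; "opening": opening from 0.0 (shut) to 1.0 (fully open); "grasp_force": force on a finger pad.
Only numpy, scipy, OpenCV 4.12 (cv2) and the standard library are available. Lean on these libraries where they do the work, as an engineer would, in place of code of your own. Each camera call takes 0.05 s, during which the arm holds its last target. There are 200 camera calls.

## Working session

There is one attempt and no reset: what is moved stays moved. The work goes in short steps, Python scripts to look and compute and a tool call to move; the robot and the scene stay as the last step left them, time stands still between calls to the robot, and variables do not carry over. Pictures are saved under pics/ and viewed, at most 10 in all, crops included, and the job is handed in when it is done.

Besides the shell and the picture viewer there is one more tool, called after "Request:" by a JSON object that holds its "method" and its "body", one argument or row to a line. apply_moves: Moves the arm, as the interface text tells. Its arguments: {"type":"object","properties":{"plan":{"type":"string"},"gripper":{"type":"number"}},"required":["plan"]}

```bash
mkdir -p pics; ls
python3 - <<'E'
from rig import bot,capture,camera_model
import cv2
for n in("scene","side"):
    cv2.imwrite(f"pics/{n}0.png",capture(n)[:,:,::-1]); print(n,camera_model(n))
print(camera_model("wrist"))
E
```

```text
pics
scene {'vertical_fov': 51.73396475845722, 'cx': 321.03473454884494, 'cy': 192.8001053859133, 'position': array([1.27862611, 0.10939683, 0.78236427]), 'rotation': array([[-0.12303366,  0.66254173, -0.73885125],
       [ 0.99238634,  0.08638578, -0.08778863],
       [ 0.00566261, -0.74402685, -0.66812573]])}
side {'vertical_fov': 55.14365359224048, 'cx': 319.3287224751575, 'cy': 199.9405115504714, 'position': array([0.37827796, 0.59734325, 0.66117725]), 'rotation': array([[-0.95111105, -0.19042066,  0.24316195],
       [-0.3088217 ,  0.59683995, -0.74054792],
       [-0.00411314, -0.779437  , -0.62646711]])}
{'vertical_fov': 58.471079023728954, 'cx': 322.2930320247693, 'cy': 197.730674653537, 'hand_eye': array([[ 4.32288351e-04, -9.64562601e-01, -2.63853749e-01,
         7.21610654e-02],
       [ 9.99999863e-01,  4.94975023e-04, -1.71102759e-04,
         9.00548871e-04],
       [ 2.95640338e-04, -2.63853639e-01,  9.64562683e-01,
        -1.61640109e-01],
       [ 0.00000000e+00,  0.00000000e+00,  0.00000000e+00,
         1.00000000e+00]])}
```

View pics/scene0.png

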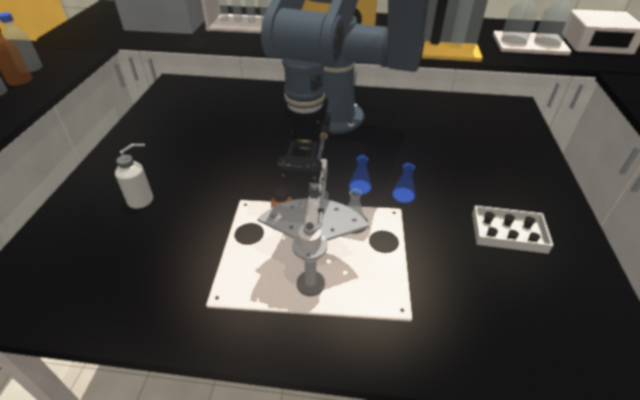

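View pics/side0.png

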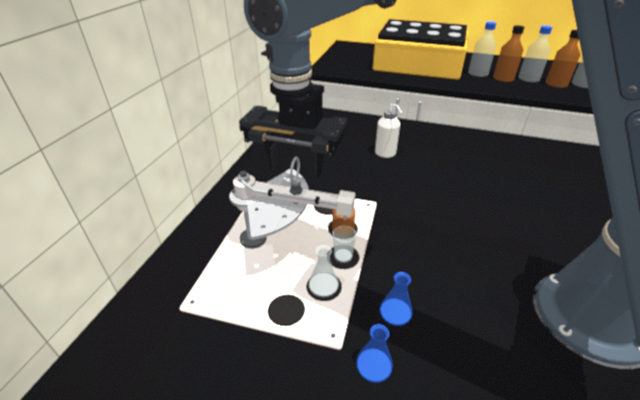

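The flask is on the robot's left (+y) and the bottle on the right. The blue flasks are decoys. I'll zoom in to get stand points.

Run:
```python
import cv2,numpy as np
a=cv2.imread("pics/scene0.png")[150:290,240:400];b=cv2.imread("pics/side0.png")[145:285,220:380]
f=lambda i:cv2.resize(i,None,fx=4,fy=4,interpolation=cv2.INTER_CUBIC)
c=np.hstack([f(a)[:, 80:480],f(b)[:,:400]]);cv2.imwrite("pics/z0.png",c);print(c.shape)
# base plate corners by mask, in scene
from rig import camera_model
for n in("scene","side"):
    i=cv2.imread(f"pics/{n}0.png");h=cv2.cvtColor(i,cv2.COLOR_BGR2HSV)
    m=((h[...,2]>150)&(h[...,1]<60)).astype(np.uint8);m[:190]=0
    if n=="scene": m[:,:200]=0;m[:,430:]=0
    else: m[:,:175]=0
    cs=max(cv2.findContours(m,0,2)[0],key=cv2.contourArea);hu=cv2.convexHull(cs)
    print(n,cv2.approxPolyDP(hu,6,True)[:,0].tolist())
```

```text
(560, 800, 3)
scene [[401, 211], [410, 320], [206, 305], [240, 200], [319, 199]]
side [[376, 203], [339, 349], [180, 310], [231, 192], [341, 190]]
```

View pics/z0.png

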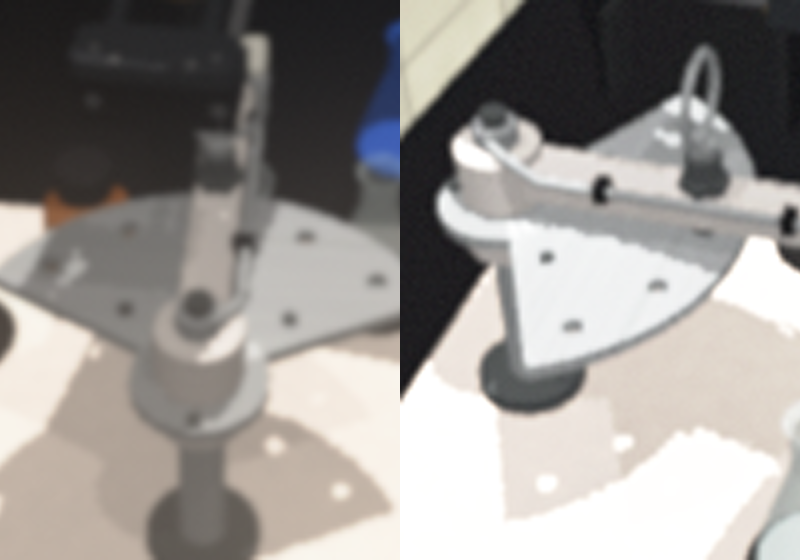

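The left crop (scene) shows the column cap at about (309.5,226) and the barrel top at about (314,184). The right crop (side) shows the cap at about (243,174) and the ring centre at about (295.5,168).

```bash
cat > h.py <<'E'
import numpy as np,cv2
from rig import bot,capture,camera_model
def ray(n,p):
    c=camera_model(n);f=200/np.tan(np.radians(c["vertical_fov"]/2))
    d=np.array([(p[0]-c["cx"])/f,(p[1]-c["cy"])/f,1.])
    if n=="wrist":
        s=bot.read_state();R=np.array(s["tcp_rot"]);H=c["hand_eye"]
        return R@H[:3,3]+np.array(s["position"]),R@H[:3,:3]@d
    return c["position"],c["rotation"]@d
def onz(n,p,z): o,d=ray(n,p);return o+d*(z-o[2])/d[2]
def tri(a,b):
    (o,d),(q,e)=ray(*a),ray(*b);s=np.linalg.lstsq(np.c_[d,-e],q-o,rcond=None)[0]
    return (o+d*s[0]+q+e*s[1])/2,np.linalg.norm(o+d*s[0]-q-e*s[1])
E
python3 - <<'E'
from h import *
np.set_printoptions(precision=4,suppress=True)
print("cap",tri(("scene",(309.5,225.75)),("side",(242.75,173.75))),onz("scene",(309.5,225.75),.207),onz("side",(242.75,173.75),.207))
print("barrel",onz("scene",(314.25,184.5),.201),onz("side",(296.5,182),.201))
print("ring",onz("side",(295.5,168),.234))
for n,P in(("scene",[(401,211),(410,320),(206,305),(240,200)]),("side",[(376,203),(339,349),(180,310)])):
    Q=np.array([onz(n,p,.01) for p in P]);print(n,Q[:,:2].tolist(),np.linalg.norm(np.diff(Q,axis=0),axis=1))
s=bot.read_state();print(s["tcp_rot"],s["position"])
E
```

```text
cap (array([0.7352, 0.0226, 0.2035]), np.float64(0.0010143532894376975)) [0.739  0.0235 0.207 ] [0.7325 0.0263 0.207 ]
barrel [0.611  0.0152 0.201 ] [0.6192 0.012  0.201 ]
ring [0.6205 0.0104 0.234 ]
scene [[0.46916552177378856, 0.2290358205087631], [0.7951536116768282, 0.24113781715981955], [0.8142580791816172, -0.19265261642716258], [0.4826101795836071, -0.20900027861114756]] [0.3262 0.4342 0.3321]
side [[0.4820430869210987, -0.20618779195850934], [0.4624469029803538, 0.2303495022931173], [0.7882063683953509, 0.24702217009544675]] [0.437  0.3262]
[[ 0.      1.     -0.0019]
 [ 1.     -0.      0.0004]
 [ 0.0004 -0.0019 -1.    ]] [0.6244 0.0001 0.2217]
```

Request:
{"method": "apply_moves", "body": {
  "plan": "0 0 -0.8 0 0 0;0 0 -0.8 0 0 0;0 0 0 0 0 0.0186;0 0 0 0 0 0.0186;0 0 0 0 0 0.0186;0 0 0 0 0 0.0186;0 0 0 0 0 0.0186;0 0 0 0 0 0.0186;0 0 0 0 0 0.0186;0 0 0 0 0 0.0186",
  "gripper": 0
}}

```text
time_s: 0.93
position: [0.6245, 0.0001, 0.3019]
tcp_rot: [[0.808, 0.589, -0.001], [0.589, -0.808, 0.0], [-0.001, -0.001, -1.0]]
force: [0.0, -0.4, -0.9]
opening: 0.507
grasp_force: 0.0
```

Request:
{"method": "apply_moves", "body": {
  "plan": "0 0 0 0 0 0.0186;0 0 0 0 0 0.0186;0 0 0 0 0 0.0186;0 0 0 0 0 0.0186;0 0 0 0 0 0.0186;-0.8 0 0 0 0.0185 0;-0.8 0 0 0 0.0185 0;-0.7 0 0 0 0.0185 0;-0.3 0 0 0 0.0185 0;0 0 0 0 0.0185 0"
}}

```text
time_s: 1.77
position: [0.4958, -0.0035, 0.2833]
tcp_rot: [[0.853, 0.055, 0.519], [0.044, -0.998, 0.033], [0.52, -0.005, -0.854]]
force: [1.2, 2.0, -1.2]
opening: 0.5
grasp_force: 0.0
```

Request:
{"method": "apply_moves", "body": {
  "plan": "0 0 -0.3 0 0.019 0;0 0 -0.3 0 0.019 0;0 0 -0.3 0 0.019 0;0 0 0 0 0.019 0;0 0 0 0 0 0;0 0 0 0 0 0"
}}

```text
time_s: 2.27
position: [0.4895, 0.004, 0.3015]
tcp_rot: [[0.721, 0.083, 0.688], [0.036, -0.996, 0.082], [0.692, -0.034, -0.721]]
force: [0.2, 0.4, 0.6]
opening: 0.498
grasp_force: 0.0
```

Run:
```python
from h import *
s=bot.read_state();print(s["position"],s["tcp_rot"],s["joint_positions"])
cv2.imwrite("pics/w1.png",capture("wrist")[:,:,::-1])
```

```text
[0.48954323 0.00399731 0.30154476] [[ 0.7206905   0.08256585  0.68832266]
 [ 0.03585808 -0.99599303  0.08192732]
 [ 0.69232897 -0.03436231 -0.72076336]] [-27.65412168   3.03601562 127.08511483  65.00499711  25.62965619
   3.88117726]
```

View pics/w1.png

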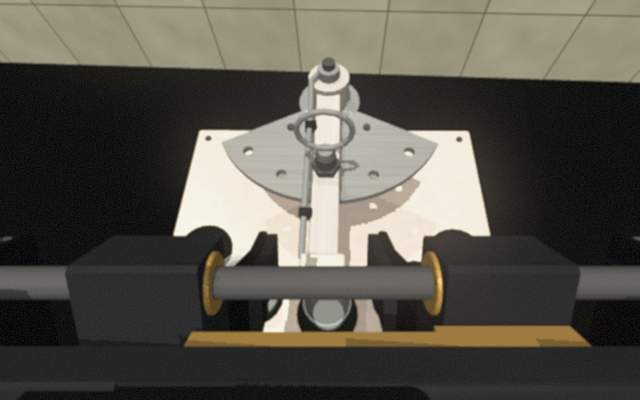

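Wrist view shows the ring centre at about (324,131), the column cap at (328,65) and the barrel at about (324,157). I'll locate them on the known heights.

Run:
```python
from h import *
np.set_printoptions(precision=4,suppress=True)
print("ring",onz("wrist",(324,131),.234),"cap",onz("wrist",(328,64),.207))
print("ring3",tri(("wrist",(324,131)),("side",(295.5,168))),"cap3",tri(("wrist",(328,64)),("side",(242.75,173.75))),tri(("wrist",(328,64)),("scene",(309.5,225.75))))
for p in[(248,151),(281,174),(373,175),(409,152)]:print(onz("wrist",p,.15))
```

```text
ring [0.621  0.0158 0.234 ] cap [0.7318 0.0214 0.207 ]
ring3 (array([0.6183, 0.0154, 0.2375]), np.float64(0.00029989705151855047)) cap3 (array([0.7354, 0.0218, 0.2036]), np.float64(0.00046899545678145293)) (array([0.7358, 0.0224, 0.2035]), np.float64(0.001241336277665776))
[0.6565 0.105  0.15  ]
[0.6291 0.0644 0.15  ]
[ 0.634  -0.0323  0.15  ]
[ 0.6658 -0.0705  0.15  ]
```

```bash
cat >> h.py <<'E'
from scipy.spatial.transform import Rotation as Ro
COL=np.array([.735,.0213]);OFF=.0293
def rows(P,R,n):
    s=bot.read_state();p0=np.array(s["position"]);R0=np.array(s["tcp_rot"])
    w=Ro.from_matrix(R0.T@R).as_rotvec()/n
    M=sum(R0@Ro.from_rotvec(k*w).as_matrix() for k in range(n))
    d=np.linalg.solve(M,P-p0)/.05
    print(n,"rows: "," ".join("%.3f"%v for v in d)," "," ".join("%.4f"%v for v in w/(2*np.pi)))
def pose(arm,theta,zc,back,r=.115):
    """right finger tip 'back' m before ring plane along the tool axis; axis crosses the ring plane at height zc"""
    y=np.radians(2.9)+arm;t=np.radians(theta)
    f=np.array([np.cos(y),np.sin(y),0]);l=np.array([-f[1],f[0],0])
    z=f*np.cos(t)-np.array([0,0,np.sin(t)]);x=np.cross(-l,z)
    ring=np.r_[COL-r*f[:2],zc]
    return ring-back*z+OFF*l,np.c_[x,-l,z]
def fing():
    s=bot.read_state();R=np.array(s["tcp_rot"]);return s["position"]+R@[0,OFF,0],R
E
python3 - <<'E'
from h import *
P,R=pose(0,33,.236,.045);print(P,R);rows(P,R,5);rows(P,R,8)
E
```

```text
[0.58097306 0.0428349  0.26050876] [[ 0.54394155  0.05059294  0.83759653]
 [ 0.02755489 -0.99871936  0.04243081]
 [ 0.83867057 -0.         -0.54463904]]
5 rows:  0.117 -0.127 0.393   -0.0015 0.0073 -0.0001
8 rows:  0.071 -0.080 0.246   -0.0009 0.0046 -0.0001
```

Request:
{"method": "apply_moves", "body": {
  "plan": "0.071 -0.08 0.246 -0.0009 0.0046 0;0.071 -0.08 0.246 -0.0009 0.0046 0;0.071 -0.08 0.246 -0.0009 0.0046 0;0.071 -0.08 0.246 -0.0009 0.0046 0;0.071 -0.08 0.246 -0.0009 0.0046 0;0.071 -0.08 0.246 -0.0009 0.0046 0;0.071 -0.08 0.246 -0.0009 0.0046 0;0.071 -0.08 0.246 -0.0009 0.0046 0;0 0 0 0 0 0;0 0 0 0 0 0"
}}

```text
time_s: 3.15
position: [0.5739, 0.0426, 0.2639]
tcp_rot: [[0.557, 0.059, 0.828], [0.023, -0.998, 0.055], [0.83, -0.011, -0.558]]
force: [-0.4, 0.6, 0.3]
opening: 0.5
grasp_force: 0.0
```

Run:
```python
from h import *
P,R=pose(0,33,.236,.045);rows(P,R,1);print(fing(),bot.read_state()["joint_positions"])
cv2.imwrite("pics/w2.png",capture("wrist")[:,:,::-1])
```

```text
1 rows:  0.021 0.004 0.155   -0.0020 0.0025 -0.0008
(array([0.57565292, 0.01331258, 0.26362164]), array([[ 0.55735842,  0.05851079,  0.82820775],
       [ 0.0234801 , -0.99822559,  0.05472074],
       [ 0.82993992, -0.01105267, -0.55774328]])) [-15.56134312  19.53030468 129.21613585 144.12766814  27.97748268
 -67.75025657]
```

View pics/w2.png

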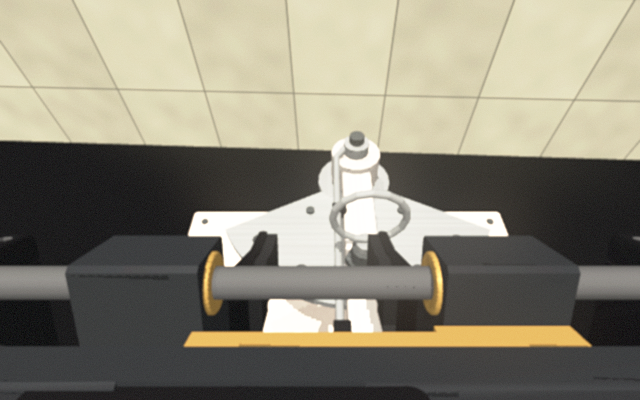

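The ring is at about (370.5,216), and the right fingertip sits just below it in the picture, lined up.

Run:
```python
from h import *
print(onz("wrist",(370.5,216),.234),onz("wrist",(357,138),.207))
P,R=pose(0,33,.236,.02);rows(P,R,5)
P,R=pose(0,33,.236,-.018);rows(P,R,10);print(P)
```

```text
[0.6217387  0.01481778 0.234     ] [0.73105582 0.02109709 0.207     ]
5 rows:  0.004 -0.000 0.133   -0.0004 0.0005 -0.0001
10 rows:  0.002 0.000 0.143   -0.0002 0.0002 -0.0001
[0.63374164 0.04550804 0.2261965 ]
```

Request:
{"method": "apply_moves", "body": {
  "plan": "0.004 0 0.133 -0.0004 0.0005 -0.0001;0.004 0 0.133 -0.0004 0.0005 -0.0001;0.004 0 0.133 -0.0004 0.0005 -0.0001;0.004 0 0.133 -0.0004 0.0005 -0.0001;0.004 0 0.133 -0.0004 0.0005 -0.0001;0 0 0 0 0 0"
}}

```text
time_s: 3.7
position: [0.6026, 0.043, 0.2473]
tcp_rot: [[0.542, 0.047, 0.839], [0.025, -0.999, 0.04], [0.84, -0.0, -0.542]]
force: [0.4, -0.2, -0.6]
opening: 0.5
grasp_force: 0.0
```

Run:
```python
from h import *
P,R=pose(0,33,.236,-.018);rows(P,R,8);print(P)
i=capture("side")[120:220,230:370,::-1];j=capture("wrist")[150:300,280:460,::-1]
cv2.imwrite("pics/s3.png",np.hstack([cv2.resize(i,(420,300)),cv2.resize(j,(360,300))]))
```

```text
8 rows:  -0.002 -0.003 0.094   0.0001 -0.0001 -0.0000
[0.63374164 0.04550804 0.2261965 ]
```

View pics/s3.png

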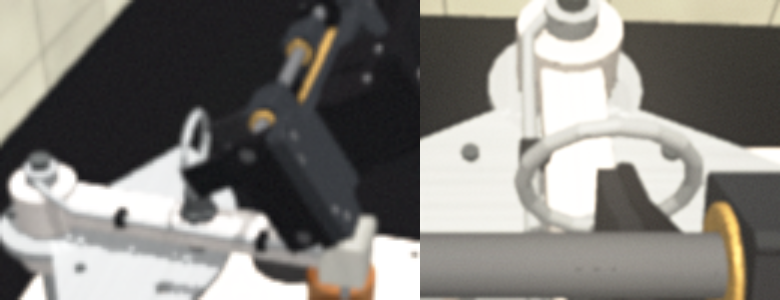

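The fingertip is laterally inside the ring opening and just short of its plane. I'll go in.

Request:
{"method": "apply_moves", "body": {
  "plan": "0 0 0.094 0 0 0;0 0 0.094 0 0 0;0 0 0.094 0 0 0;0 0 0.094 0 0 0;0 0 0.094 0 0 0;0 0 0.094 0 0 0;0 0 0.094 0 0 0;0 0 0.094 0 0 0;0 0 0 0 0 0"
}}

```text
time_s: 4.55
position: [0.634, 0.0446, 0.2263]
tcp_rot: [[0.543, 0.047, 0.839], [0.025, -0.999, 0.04], [0.84, -0.0, -0.543]]
force: [-0.0, 0.4, 0.4]
opening: 0.498
grasp_force: 0.0
```

Run:
```python
from h import *
P,R=pose(0,33,.243,-.018);rows(P,R,3);P,R=pose(0,33,.258,-.018);rows(P,R,8)
i=capture("side")[120:220,230:370,::-1];j=capture("wrist")[150:300,280:460,::-1]
cv2.imwrite("pics/s4.png",np.hstack([cv2.resize(i,(420,300)),cv2.resize(j,(360,300))]))
```

```text
3 rows:  0.038 -0.006 -0.026   0.0001 -0.0001 -0.0001
8 rows:  0.046 -0.002 -0.030   0.0001 -0.0000 -0.0000
```

View pics/s4.png

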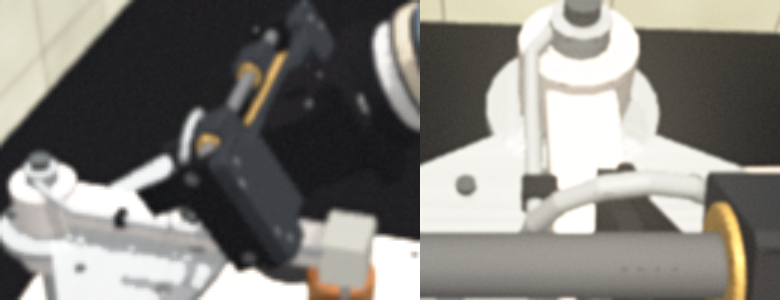

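The finger is through the ring with no contact force. Now I'll lift gently.

Request:
{"method": "apply_moves", "body": {
  "plan": "0.034 0 -0.022 0 0 0;0.034 0 -0.022 0 0 0;0.034 0 -0.022 0 0 0;0.034 0 -0.022 0 0 0;0.034 0 -0.022 0 0 0;0 0 0 0 0 0"
}}

```text
time_s: 5.15
position: [0.632, 0.0447, 0.236]
tcp_rot: [[0.545, 0.047, 0.837], [0.025, -0.999, 0.039], [0.838, -0.0, -0.546]]
force: [-1.6, -0.2, -4.7]
opening: 0.501
grasp_force: 2.3
```

Request:
{"method": "apply_moves", "body": {
  "plan": "0.034 0 -0.022 0 0 0;0.034 0 -0.022 0 0 0;0 0 0 0 0 0"
}}

```text
time_s: 5.4
position: [0.6321, 0.0447, 0.2402]
tcp_rot: [[0.545, 0.047, 0.837], [0.025, -0.999, 0.039], [0.838, -0.0, -0.546]]
force: [-3.8, -0.3, -5.6]
opening: 0.502
grasp_force: 3.0
```

Request:
{"method": "apply_moves", "body": {
  "plan": "0.034 0 -0.022 0 0 0;0.034 0 -0.022 0 0 0;0.034 0 -0.022 0 0 0;0.034 0 -0.022 0 0 0;0 0 0 0 0 0;0 0 0 0 0 0"
}}

```text
time_s: 5.9
position: [0.6323, 0.0447, 0.2485]
tcp_rot: [[0.544, 0.047, 0.838], [0.025, -0.999, 0.039], [0.839, -0.0, -0.545]]
force: [-5.3, 0.2, -6.8]
opening: 0.501
grasp_force: 4.3
```

Run:
```python
from h import *
f,R=fing();t=f+R@[0,0,-.018];print(f,t-np.r_[COL,0])
i=capture("side")[120:220,230:370,::-1];j=capture("wrist")[100:300,260:480,::-1]
cv2.imwrite("pics/s5.png",np.hstack([cv2.resize(i,(420,300)),cv2.resize(j,(330,300))]))
# swing as k equal arcs about the column: net motion from the current pose
s=bot.read_state();p0=np.array(s["position"]);R0=np.array(s["tcp_rot"])
for a in(-25.,):
    for n in(20,):
        Z=Ro.from_euler("z",a,degrees=True).as_matrix();c=np.r_[COL,0];rows(c+Z@(p0-c),Z@R0,n)
```

```text
[0.63366054 0.01538387 0.24847853] [-0.11641654 -0.00662669  0.2582855 ]
20 rows:  0.007 -0.044 0.011   -0.0029 0.0000 0.0019
```

View pics/s5.png

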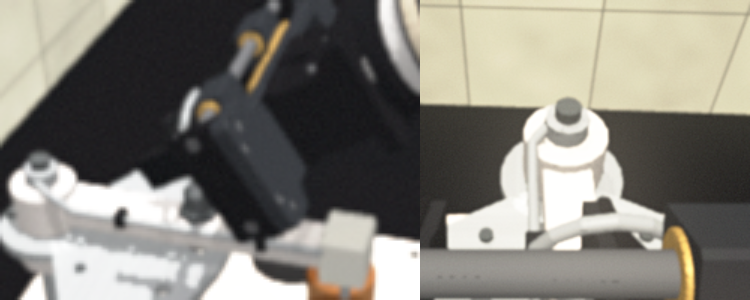

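Request:
{"method": "apply_moves", "body": {
  "plan": "0.007 -0.044 0.011 -0.0029 0 0.0019;0.007 -0.044 0.011 -0.0029 0 0.0019;0.007 -0.044 0.011 -0.0029 0 0.0019;0.007 -0.044 0.011 -0.0029 0 0.0019;0.007 -0.044 0.011 -0.0029 0 0.0019;0.007 -0.044 0.011 -0.0029 0 0.0019;0.007 -0.044 0.011 -0.0029 0 0.0019;0.007 -0.044 0.011 -0.0029 0 0.0019;0 0 0 0 0 0"
}}

```text
time_s: 6.75
position: [0.6379, 0.0628, 0.2481]
tcp_rot: [[0.541, -0.128, 0.831], [-0.072, -0.992, -0.106], [0.838, -0.003, -0.546]]
force: [-5.5, -0.3, -7.6]
opening: 0.501
grasp_force: 4.3
```

Run:
```python
from h import *
f,R=fing();t=f+R@[0,0,-.018];c=COL-t[:2];print(f,t,np.hypot(*c),np.degrees(np.arctan2(c[1],c[0]))-2.9)
j=capture("wrist")[60:300,200:520,::-1]
cv2.imwrite("pics/s6.png",cv2.resize(j,(640,480)))
```

```text
[0.63417207 0.0337459  0.24797581] [0.61920805 0.03565024 0.25779679] 0.11667778311813704 -9.96471538096637
```

View pics/s6.png

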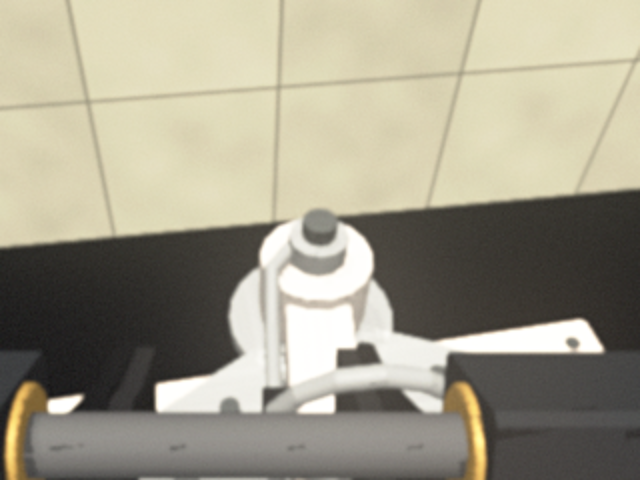

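Request:
{"method": "apply_moves", "body": {
  "plan": "0.007 -0.044 0.011 -0.0029 0 0.0019;0.007 -0.044 0.011 -0.0029 0 0.0019;0.007 -0.044 0.011 -0.0029 0 0.0019;0.007 -0.044 0.011 -0.0029 0 0.0019;0.007 -0.044 0.011 -0.0029 0 0.0019;0.007 -0.044 0.011 -0.0029 0 0.0019;0.007 -0.044 0.011 -0.0029 0 0.0019;0.007 -0.044 0.011 -0.0029 0 0.0019;0.007 -0.044 0.011 -0.0029 0 0.0019;0 0 0 0 0 0"
}}

```text
time_s: 7.63
position: [0.6479, 0.0807, 0.248]
tcp_rot: [[0.516, -0.32, 0.795], [-0.178, -0.947, -0.266], [0.838, -0.004, -0.545]]
force: [-5.4, 1.8, -7.2]
opening: 0.498
grasp_force: 4.5
```

```bash
cat > st.py <<'E'
from h import *
f,R=fing();t=f+R@[0,0,-.018];c=COL-t[:2];print(f,t,np.hypot(*c),np.degrees(np.arctan2(c[1],c[0]))-2.9,"yaw",np.degrees(np.arctan2(R[1,2],R[0,2]))-2.9)
print(bot.read_state()["joint_positions"])
P,Q=pose(np.radians(-25),33,.258,-.018,.1165);rows(P,Q,3)
E
python3 st.py
```

```text
[0.63851438 0.0529184  0.24790856] [0.62420902 0.05770962 0.25772695] 0.11662033370366526 -21.092249377935282 yaw -21.416975064343838
[   7.05477462   27.72642034  114.70416302  233.60622686   26.70712555
 -125.56254121]
3 rows:  0.008 -0.047 0.010   -0.0028 0.0001 0.0015
```

Request:
{"method": "apply_moves", "body": {
  "plan": "0.008 -0.047 0.01 -0.0028 0 0.0015;0.008 -0.047 0.01 -0.0028 0 0.0015;0.008 -0.047 0.01 -0.0028 0 0.0015;0 0 0 0 0 0"
}}

```text
time_s: 7.97
position: [0.6519, 0.0865, 0.248]
tcp_rot: [[0.506, -0.377, 0.776], [-0.205, -0.926, -0.316], [0.838, 0.001, -0.546]]
force: [-5.9, 3.1, -7.0]
opening: 0.497
grasp_force: 4.7
```

```bash
python3 st.py
python3 - <<'E'
from h import *
# hole/arm check from the scene camera: predicted pixels of nozzle-block top for a few arm angles; save raw picture
cv2.imwrite("pics/sc7.png",capture("scene")[:,:,::-1]);cv2.imwrite("pics/sd7.png",capture("side")[:,:,::-1])
E
```

```text
[0.64087784 0.05939574 0.24806594] [0.62690917 0.06508584 0.25788932] 0.1166225906021526 -24.952071543162774 yaw -25.063424451397164
[   9.64545387   28.5604611   112.32809198  244.75479962   29.22972187
 -132.98016393]
3 rows:  0.001 -0.001 0.000   0.0000 0.0001 0.0000
```

Request:
{"method": "apply_moves", "body": {
  "plan": "-0.034 0 0.022 0 0 0;-0.034 0 0.022 0 0 0;-0.034 0 0.022 0 0 0;-0.034 0 0.022 0 0 0;-0.017 0 0.011 0 0 0;0 0 0 0 0 0"
}}

```text
time_s: 8.57
position: [0.6519, 0.0865, 0.2393]
tcp_rot: [[0.506, -0.375, 0.777], [-0.203, -0.927, -0.315], [0.838, 0.002, -0.545]]
force: [-7.3, 4.3, -6.3]
opening: 0.497
grasp_force: 4.5
```

Request:
{"method": "apply_moves", "body": {
  "plan": "-0.034 0 0.022 0 0 0;-0.034 0 0.022 0 0 0;-0.034 0 0.022 0 0 0;0 0 0 0 0 0"
}}

```text
time_s: 8.9
position: [0.652, 0.0863, 0.2336]
tcp_rot: [[0.505, -0.375, 0.777], [-0.203, -0.927, -0.316], [0.839, 0.002, -0.544]]
force: [-7.1, 2.8, -4.6]
opening: 0.501
grasp_force: 4.2
```

Request:
{"method": "apply_moves", "body": {
  "plan": "-0.034 0 0.022 0 0 0;-0.034 0 0.022 0 0 0;0 0 0 0 0 0"
}}

```text
time_s: 9.15
position: [0.6536, 0.0858, 0.2314]
tcp_rot: [[0.501, -0.376, 0.779], [-0.201, -0.927, -0.317], [0.841, 0.002, -0.54]]
force: [-4.9, 2.0, -2.9]
opening: 0.497
grasp_force: 2.3
```

Request:
{"method": "apply_moves", "body": {
  "plan": "-0.034 0 0.022 0 0 0;-0.034 0 0.022 0 0 0;-0.034 0 0.022 0 0 0;0 0 0 0 0 0;0 0 0 0 0 0"
}}

```text
time_s: 9.57
position: [0.6539, 0.0857, 0.2248]
tcp_rot: [[0.503, -0.374, 0.779], [-0.201, -0.927, -0.316], [0.841, 0.002, -0.541]]
force: [0.5, 0.1, 0.1]
opening: 0.502
grasp_force: 0.0
```

```bash
python3 st.py
```

```text
[0.64294165 0.05852354 0.22488621] [0.62891636 0.06420865 0.2346315 ] 0.11443291476134768 -24.9223185968861 yaw -24.965038804898093
[   9.50398765   31.46166329  113.2164615   238.33771997   31.1400511
 -125.98992367]
3 rows:  0.124 -0.001 -0.096   -0.0000 -0.0002 0.0002
```

Request:
{"method": "apply_moves", "body": {
  "plan": "0 0 -0.1 0 0 0;0 0 -0.1 0 0 0;0 0 -0.1 0 0 0;0 0 -0.1 0 0 0;0 0 0 0 0 0"
}}

```text
time_s: 9.98
position: [0.6365, 0.0928, 0.2355]
tcp_rot: [[0.505, -0.373, 0.779], [-0.201, -0.928, -0.314], [0.84, 0.002, -0.543]]
force: [-0.6, -0.5, 0.4]
opening: 0.502
grasp_force: 0.0
```

Request:
{"method": "apply_moves", "body": {
  "plan": "0 0 -0.12 0 0 0;0 0 -0.12 0 0 0;0 0 -0.12 0 0 0;0 0 -0.12 0 0 0;0 0 -0.12 0 0 0;0 0 -0.12 0 0 0;0 0 -0.12 0 0 0;0 0 -0.12 0 0 0;0 0 0 0 0 0"
}}

```text
time_s: 10.73
position: [0.5992, 0.1079, 0.2615]
tcp_rot: [[0.505, -0.373, 0.779], [-0.201, -0.928, -0.314], [0.84, 0.002, -0.543]]
force: [-0.4, 1.1, 0.6]
opening: 0.499
grasp_force: 0.0
```

```bash
python3 st.py
python3 - <<'E'
from h import *
w=capture("wrist")[:,:,::-1];a=capture("side")[120:345,180:430,::-1];b=capture("scene")[140:280,220:420,::-1]
cv2.imwrite("pics/s8.png",np.vstack([np.hstack([cv2.resize(a,(400,300)),cv2.resize(b,(400,300))]),np.hstack([cv2.resize(w[40:280,140:460],(400,300)),cv2.resize(w,(400,300))])]))
E
```

```text
[0.58826553 0.08075393 0.26160871] [0.57425171 0.08640998 0.27138737] 0.17343391298556485 -24.950067954698778 yaw -24.879262023078187
[  13.92008828   25.09232959  117.02559603  247.57127659   32.17974656
 -132.69186138]
3 rows:  0.132 -0.000 0.367   -0.0001 -0.0001 0.0002
```

View pics/s8.png

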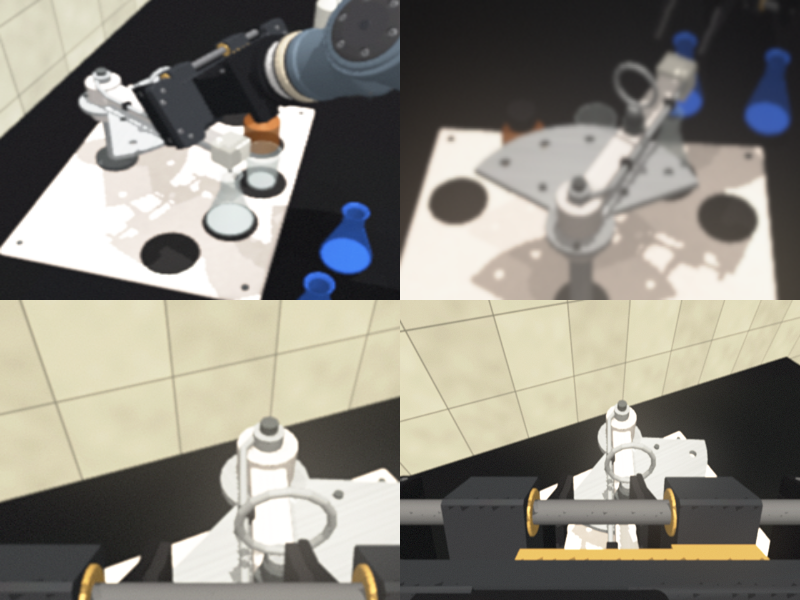

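The arm is over the flask and the ring is free. One numeric check of ring height (home = 0.234), then back off a little and hand in.

Run:
```python
from h import *
print(tri(("wrist",(368.8,216.8)),("scene",(337,179.7))), onz("wrist",(368.8,216.8),.234))
c=onz("wrist",(368.8,216.8),.234)[:2];d=COL-c;print(np.hypot(*d),np.degrees(np.arctan2(d[1],d[0]))-2.9)
```

```text
(array([0.62948673, 0.06514348, 0.23541976]), np.float64(1.1488341071144845e-05)) [0.63045774 0.06448534 0.234     ]
0.1131108195635215 -25.34501915436112
```

Request:
{"method": "apply_moves", "body": {
  "plan": "0 0 -0.3 0 0 0;0 0 -0.3 0 0 0;0 0 0 0 0 0;0 0 0 0 0 0;0 0 0 0 0 0"
}}

```text
time_s: 11.3
position: [0.5772, 0.1168, 0.277]
tcp_rot: [[0.505, -0.374, 0.778], [-0.201, -0.928, -0.315], [0.839, 0.003, -0.543]]
force: [0.5, 1.5, -0.6]
opening: 0.506
grasp_force: 0.0
```

Ring height is 0.235 m, so the pin is home, and the arm angle is about -25°.

```bash
python3 -c "
from rig import bot
print(bot.hand_in())"
```

```text
the job is handed in; nothing more can be done
None
```

I handed the job in: the dosing arm is now one hole over, above the conical flask, with the pin measured home (ring at 235 mm against 234 mm nominal) and the flask, bottle and beaker still standing; the judge's result wasn't shown.

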